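# Clamp the 500 g knob weight in the cam vise

## Robot

A 6-joint arm with a two-finger parallel gripper is mounted at the origin on the work surface. World frame = base frame: x ahead of the robot, y to its left, z up, the work surface at z = 0. Lengths are in mm, angles in rad, forces in N, time in s.
With the tool pointing down it reaches from about 425 to 925 mm from the base axis. Payload 12.5 kg.
Tool frame: the origin (TCP) lies at the very end of the fingers, on their centre line; the grasp point (between the pads) lies r.pinch_z behind it (r.pinch_z is the distance from the TCP to the grasp point, in mm); z points along the fingers, y is the direction in which the jaws open and shut (so a half turn about z gives the same grasp; the last joint's range is limited). The gripper opens to 85 mm and grips with 20 to 120 N. Pads are 22 mm wide; open, the fingers measure 114 mm over their backs; the gripper's body (76 mm by 85 mm) begins 54 mm behind the grasp point. The pads swing forward as they close: fully open they stand 13 mm farther back than shut.
Start: joints at [1.141, 0.491, 1.559, -0, 1.092, -0.106], TCP at [198.84, 592.543, 231.327] pointing down, gripper open.
Joint ranges: [-3.1, 3.1], [-0.84, 2.19], [0.05, 2.79], [-1.13, 4.28], [0.06, 2.93], [-2.69, 2.69]. Speed limits (rad/s): [2.22, 2.22, 2.79, 3.14, 3.14, 3.14].

## Interface

Orientations are given as a unit quaternion [x, y, z, w].
In Python, from station import r gives the robot as it stands.
- The arm moves only by the tool apply_moves, never from a script. Its argument "rows" is a list of rows, each a list of 7 numbers: the shift along the tool's x, y, z in units of 0.03 m (1.0 is 0.03 m), then the turn, a rotation vector about the tool's x, y, z in units of 180 degrees (1.0 is 180 degrees), then the closure, from -1 (fully open) to 1 (shut), so that 0 is half open. A call has 1 to 8 rows; each row shifts and turns the commanded pose from where the row before left it, along the tool's axes as they then stand; what a row does not reach is not made up. A row lasts 1/8 s, in which the tool goes at most 62.5 mm and 10.7 degrees, less where a joint would pass 70% of its speed; a pose out of reach is approached as far as the arm can. A call with a number of a shift or a turn outside -1 to 1 is refused whole. A call with a gripper value outside its range is refused whole. The fingers move at their own pace and stop on an object; "newtons" is the grip in N (left out, the last holds). Time passes only in rows, so rows that do not move let the fingers close. It gives the time, the measured TCP pose, the force and the opening at its end, in the units of the state.
- r.get_state(): the state, without advancing time (a new reading comes with each control period).
- r.grab_frame(name): name is "scene" or "top" or "wrist"; returns (picture, depth): 400x640x3 uint8, red, green, blue; 400x640 float32, mm along the optical axis (not along the pixel's ray), 0 where there is no reading.
- r.get_calibration(name): a dict with "fov_y" (degrees; the focal length in pixels is half the picture's height over the tangent of half this angle, whatever the lens; pixels are square), "cx", "cy" (the principal point, pixels), "k1" (the pictures are not rectified: a ray, as slopes to the right and down, at radius r is drawn at 1 + k1 r^2 times it, then the intrinsics apply), "rvec" (rotation vector, rad) and "tvec" (3), from world to camera coordinates, as OpenCV has them. Camera axes: x right, y down, z forward; pixel columns grow to the right and rows downward; lengths in mm; the calibration is good to about 2 mm. A picture is of the moment at which its call begins: read the wrist's pose just before it. get_calibration takes no time and is no camera call; for the wrist camera it gives the pose at the moment of the call.
- r.close_job(): hands the job in, once; it reports no verdict.
The state is a dict: "time": time; "joint_positions": joint angles; "joint_vel": joint speeds; "effort": joint torques, N m; "tcp_pos": TCP position; "tcp_rot": TCP orientation; "contact_force": force on the tool from outside, world axes, zero at the start; "torque": the same for the moment, N m; "opening": opening from 0.0 (shut) to 1.0 (fully open).
Only numpy, scipy, OpenCV 4.12 (cv2) and the standard library are available. Lean on these libraries where they do the work, as an engineer would, in place of code of your own. Each camera call takes 0.05 s, during which the arm holds its last target. There are 200 camera calls.

## Task

The larger knob weight is to be inspected under the magnifier: lift it from the counter and set it down gently, standing upright, between the open jaws of the small cam vise, and let go of it. Then flip the vise's lever from upright over its high point until it snaps fully closed, so that the weight is left standing clamped between the jaws, and move the robot clear. Leave the smaller weight, the pocket balance, the glass bottle and the tweezers where they are.

Things in the scene. Friction and masses are not known exactly. Their poses are not given: they have to be found in the camera images.
- big_weight_center (a point): centre (half-way up) of the larger of two polished stainless knob weights, the one to be clamped: standing upright on the counter, 70 mm tall, nominally 500 g. Its cylindrical body is 40 mm in diameter and 46 mm high; above it a 17 mm neck and a knob 24 mm in diameter. z axis up; the point is 35 mm above its underside. Round, so its yaw means nothing.
- small_weight_center (a point): centre (half-way up) of the smaller polished knob weight, 50 mm tall, 29 mm in diameter, 200 g; not to be moved. The two weights may stand on either side of the vise.
- vise: small aluminium cam vise fixed to the counter, in varying place and yaw; base plate 90 mm (x) by 210 mm (y), 8 mm thick. y runs from the lever end to the fixed jaw, a V lined with black rubber; x across, z up. Origin on the counter, 70 mm short of the nest point along y. Both jaws stand 22 mm above the plate, up to 60 mm wide along x; a post on the moving jaw, 75 mm from the nest, is 54 mm above the counter.
- nest (a point): where to stand the larger weight: point on top of the base plate, 8 mm above the counter, mid-way between the open jaws; axes of the vise. The moving jaw's flat face is at y -25 mm; a 40 mm weight resting in the V is centred at y +5 mm, so it has 5 mm to spare either way. The V's arms reach in to about y +17 mm at x +-20 mm. Closing the lever pushes the weight along +y into the V.
- lever_pivot (a point): centre of the cam lever's axle, 46 mm above the counter and 110 mm from the nest point along -y of the vise; axes of the vise (the axle runs along x). The axle is held between two upright cheek plates, 40 mm over all along x, 52 mm high.
- lever_grip (a point): middle of the black plastic grip of the cam lever, 92 mm from the axle; the grip is round, 16 to 20 mm in diameter, and spans 66 to 118 mm from the axle. This frame turns with the lever: z points from axle to grip end, x along the axle. Upright when open, so the grip is then 138 mm above the counter.
- cam_lever (a joint): angle of the cam lever in rad: 0 upright (open), growing as the grip swings over towards -y of the vise, away from the nest, down to 1.45 (closed stop, 7 degrees above level). Spring-loaded: it resists with up to about 10 N at the grip, springs back to 0 if let go before the high point at about 1.1, and snaps on to 1.45 by itself once past about 1.15.
- balance: flat stainless pocket balance, 75 x 130 mm, 20 mm high, loose; origin under its centre; not to be moved
- weighing_bottle: clear glass weighing bottle with a ground stopper, 52 mm in diameter, 74 mm high, loose; origin under its centre; not to be moved
- tweezers: steel tweezers with bamboo tips, 150 mm long along their x axis, about 20 mm wide, 8 mm high, lying loose; origin under the middle; not to be moved
Not all that is in view belongs to the job. Leave any green look-alike of the vise alone.

How it is judged:
By the outcome, as a careful person would: the job done as asked, in the order asked, and still so for the second after the job is handed in, with the robot touching nothing.
It also fails if it takes over 56 s, if anything falls off the work surface, if the arm or the gripper's body presses on something with over 40 N, if the wrist force passes 120 N, or if a joint passes its speed limit or range.

## Working session

There is one attempt and no reset: what is moved stays moved. The work goes in short steps, Python scripts to look and compute and a tool call to move; the robot and the scene stay as the last step left them, time stands still between calls to the robot, and variables do not carry over. Pictures are saved under pics/ and viewed, about 8 in all and at most 12, crops included, and the job is handed in when it is done.

Besides the shell and the picture viewer there is one more tool, called after "Request:" as name(argument=value, ...), one argument or row to a line, values as JSON. apply_moves: Moves the arm, as the interface text tells. Shifts and turns lie within -1 to 1; 1 stands for 0.03 m of shift or 180 degrees of turn. Its arguments: {"type":"object","properties":{"rows":{"type":"array"},"newtons":{"type":"number"}},"required":["rows"]}

```bash
ls; mkdir -p pics; cat > h.py <<'E'
import numpy as np, cv2
from station import r
from scipy.spatial.transform import Rotation as R
def cam(n):
    c=r.get_calibration(n); f=200/np.tan(np.radians(c["fov_y"])/2)
    return c,f,R.from_rotvec(c["rvec"]).as_matrix(),np.array(c["tvec"],float)
def ray(n,u,v,C=None):
    c,f,Rm,t=C or cam(n)
    d=np.array([(u-c["cx"])/f,(v-c["cy"])/f]); s=d.copy()
    for _ in range(20): s=d/(1+c["k1"]*(s@s))
    return -Rm.T@t, Rm.T@np.array([s[0],s[1],1.])
def onplane(n,u,v,z,C=None):
    o,d=ray(n,u,v,C); return o+d*(z-o[2])/d[2]
def pt(n,u,v,dep,C=None):
    o,d=ray(n,u,v,C); return o+d*dep
def proj(n,p,C=None):
    c,f,Rm,t=C or cam(n); q=Rm@np.array(p,float)+t; s=q[:2]/q[2]; s=s*(1+c["k1"]*(s@s))
    return s*f+[c["cx"],c["cy"]]
def snap(n,name):
    C=cam(n); im,d=r.grab_frame(n); cv2.imwrite(f"pics/{name}.png",im[...,::-1]); np.save(f"pics/{name}.npy",d); return im,d,C
E
python3 - <<'E'
from h import *
for n in("top","scene"):
    im,d,C=snap(n,n+"0"); print(n,C[0],-C[2].T@C[3])
print(r.get_state(), r.pinch_z)
E
```

```text
pics
top {'fov_y': 54.59951002916855, 'cx': 317.845229133052, 'cy': 197.52556244010157, 'k1': 0.0034515539766732948, 'rvec': array([ 2.15669435, -2.14845642,  0.15988541]), 'tvec': array([  -5.22269566,  517.88697604, 1060.17805703])} [ 364.78833883    5.45983955 1122.10131767]
scene {'fov_y': 51.76017273004856, 'cx': 320.2023885589892, 'cy': 199.077333116136, 'k1': 0.03462628792247676, 'rvec': array([ 0.76345123,  2.51333301, -1.21534544]), 'tvec': array([ 431.08751712, -124.28388878, 1324.34303512])} [972.65220119 690.90420343 729.2232061 ]
{'time': 0.1, 'joint_positions': array([ 1.14137598e+00,  4.91515858e-01,  1.55940484e+00,  3.27232155e-06,
        1.09168073e+00, -1.05609888e-01]), 'joint_vel': array([ 0.00026209, -0.00120697, -0.00086399,  0.00160301,  0.00015076,
       -0.00127141]), 'effort': array([ 2.84931295e-03, -6.19446158e+01, -2.62031382e+01, -2.76527277e-05,
        2.93498735e-03, -4.59157491e-06]), 'tcp_pos': array([198.76292292, 592.3407588 , 230.77024794]), 'tcp_rot': array([ 1.61199534e-01,  9.86921707e-01, -4.86060189e-04, -1.34726776e-04]), 'contact_force': array([-0.39714286, -0.03214421, -0.18235208]), 'torque': array([ 0.00672985, -0.02729179,  0.02164212]), 'opening': 0.9986112659535912} 18.700000000000003
```

View pics/top0.png

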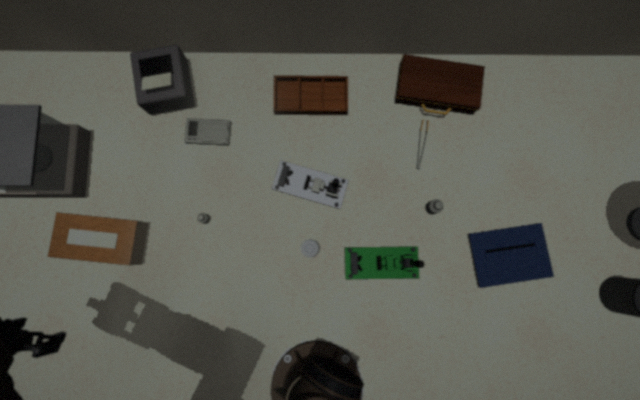

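View pics/scene0.png

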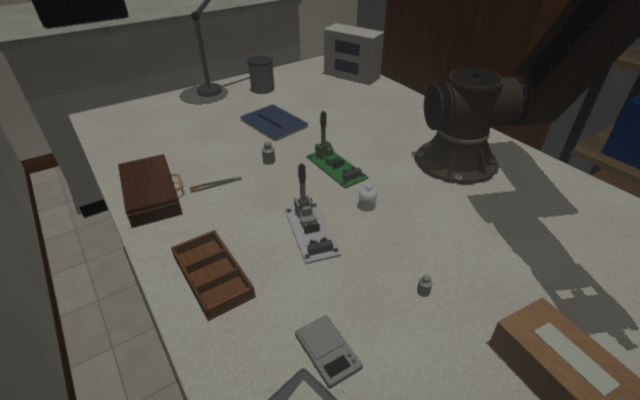

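Top: the larger-weight candidates are (434,207) and (204,218), and the bottle is at (311,247). The vises are grey at (311,185) with its V on the left and green at (383,262). In scene: (268,153) against (425,285). (434,207) looks larger, so I'll check sizes in close crops and measure.

```bash
python3 - <<'E'
from h import *
C=cam("top"); S=cam("scene")
im=cv2.imread("pics/top0.png"); d=np.load("pics/top0.npy"); sc=cv2.imread("pics/scene0.png"); sd=np.load("pics/scene0.npy")
def h(n,d,C,u,v): return np.round(pt(n,u,v,d[v,u],C),1)
for n,dd,CC,u,v in [("top",d,C,434,207),("top",d,C,432,204),("top",d,C,204,218),("top",d,C,203,216),("scene",sd,S,268,155),("scene",sd,S,268,147),("scene",sd,S,425,288),("scene",sd,S,425,280),("top",d,C,300,190),("top",d,C,434,225)]: print(n,u,v,h(n,dd,CC,u,v))
# points cloud heights, top
V,U=np.mgrid[150:240,180:460]
P=np.array([[pt("top",u,v,d[v,u],C) for u in range(180,460)] for v in range(150,240)])
for nm,(u0,u1,v0,v1) in dict(w1=(418,450,192,222),w2=(192,216,206,230)).items():
    q=P[v0-150:v1-150,u0-180:u1-180].reshape(-1,3)
    for z in (10,20,30,40,55):
        k=q[q[:,2]>z]
        if len(k): print(nm,z,len(k),k.mean(0).round(1),k.min(0).round(1),k.max(0).round(1))
# vise plate: bright region
g=cv2.cvtColor(im,cv2.COLOR_BGR2GRAY); hsv=cv2.cvtColor(im,cv2.COLOR_BGR2HSV)
q=P[0:65,80:180]; m=(q[...,2]>4.5)&(q[...,2]<120)
cv2.imwrite("pics/m.png",m.astype(np.uint8)*255)
k=q[m]; rr=cv2.minAreaRect(k[:,:2].astype(np.float32)); print(rr,cv2.boxPoints(rr).round(1),len(k))
for z in(15,25,40,60,100,140):
    k=q[q[...,2]>z]; 
    if len(k):print(z,len(k),k.mean(0).round(1))
a=cv2.resize(im[150:225,260:360],None,fx=5,fy=5,interpolation=cv2.INTER_CUBIC)
b=cv2.resize(im[187:227,412:455],None,fx=5,fy=5,interpolation=cv2.INTER_CUBIC)
c=cv2.resize(im[197:237,183:226],None,fx=5,fy=5,interpolation=cv2.INTER_CUBIC)
e=cv2.resize(sc[155:265,265:345],None,fx=4,fy=4,interpolation=cv2.INTER_CUBIC)
o=np.zeros((600,800,3),np.uint8); o[:375,:500]=a;o[380:580,:215]=b;o[380:580,220:435]=c; o[:440,480:800]=e
cv2.imwrite("pics/crop.png",np.clip(o*1.6,0,255).astype(np.uint8))
E
```

```text
top 434 207 [ 489.  -323.    64.3]
top 432 204 [ 498.8 -321.2   52.9]
top 204 218 [458.7 315.7  35.4]
top 203 216 [463.2 315.3  47.6]
scene 268 155 [ 505.5 -312.3   36.3]
scene 268 147 [ 500.1 -318.1   60.5]
scene 425 288 [469.3 333.4  25.9]
scene 425 280 [468.4 328.3  46.2]
top 300 190 [543.7  48.5   8.3]
top 434 225 [ 443.9 -340.5    1.3]
w1 10 210 [ 489.7 -318.8   75.5] [ 364.8 -350.7   10.2] [ 514.     5.5 1122.1]
w1 20 198 [ 489.7 -318.9   79.1] [ 364.8 -350.7   20.2] [ 514.     5.5 1122.1]
w1 30 180 [ 489.6 -318.9   84.5] [ 364.8 -350.7   30.3] [ 514.     5.5 1122.1]
w1 40 166 [ 489.9 -318.8   88.7] [ 364.8 -350.7   40.6] [ 514.     5.5 1122.1]
w1 55 69 [ 484.9 -307.2  145.6] [ 364.8 -344.    55.4] [ 505.2    5.5 1122.1]
w2 10 102 [458.4 316.3  47.6] [364.8   5.5  10.5] [ 473.1  336.5 1122.1]
w2 20 92 [458.5 316.7  51.1] [364.8   5.5  21.1] [ 473.1  336.5 1122.1]
w2 30 84 [458.7 317.1  53.6] [364.8   5.5  30.2] [ 473.1  336.5 1122.1]
w2 40 33 [457.4 312.3  82.1] [364.8   5.5  40.6] [ 468.8  332.2 1122.1]
w2 55 2 [412.2 162.  588.6] [364.8   5.5  55.2] [ 459.7  318.4 1122.1]
((569.2732543945312, 23.246055603027344), (190.5280303955078, 289.17059326171875), 0.19906774163246155) [[ 473.5  167.5]
 [ 474.5 -121.7]
 [ 665.  -121. ]
 [ 664.   168.2]] 2240
15 641 [551.5  15.7  83.4]
25 591 [550.9  14.8  88.7]
40 252 [525.7 -33.8 166.9]
60 90 [498.6 -32.9 373.2]
100 82 [495.  -31.9 401.9]
140 70 [487.9 -30.2 448.6]
```

View pics/crop.png

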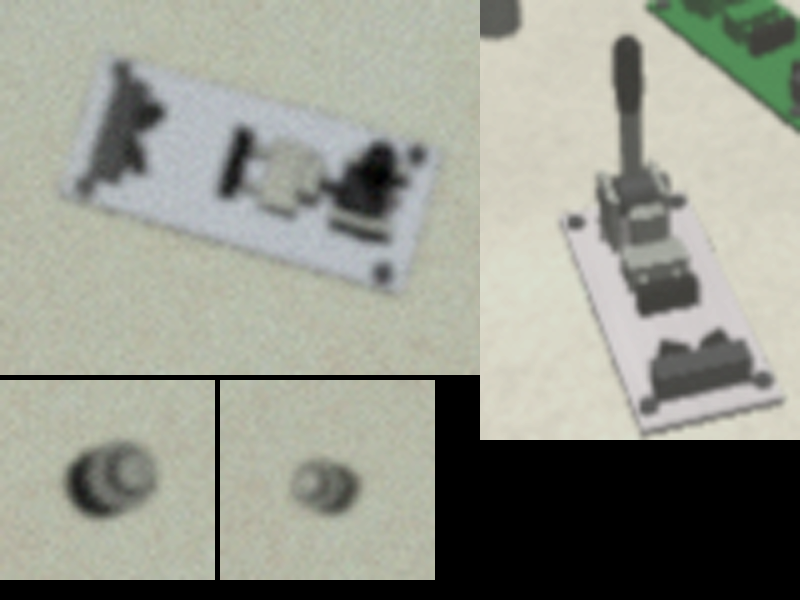

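```bash
python3 - <<'E'
from h import *
C=cam("top"); im=cv2.GaussianBlur(cv2.imread("pics/top0.png"),(3,3),0).astype(int)
df=im[...,0]-im[...,2]
m=np.zeros(df.shape,np.uint8); m[150:220,262:360]=(df>-3)[150:220,262:360]
m=cv2.morphologyEx(m,cv2.MORPH_CLOSE,np.ones((5,5))); n,l,s,_=cv2.connectedComponentsWithStats(m); i=1+s[1:,4].argmax()
c=max(cv2.findContours((l==i).astype(np.uint8),0,1)[0],key=cv2.contourArea)
P=np.array([onplane("top",u,v,8,C)[:2] for u,v in c[:,0]],np.float32)
rr=cv2.minAreaRect(cv2.convexHull(P)); print("plate",rr,s[i])
cr=[(107,52),(60,195),(400,295),(443,148)]
Q=np.array([onplane("top",260+u/5,150+v/5,8,C)[:2] for u,v in cr]); print(Q.round(1)); print([np.linalg.norm(Q[i]-Q[i-1]).round(1) for i in range(4)])
ctr=Q.mean(0); yv=(Q[0]+Q[1]-Q[2]-Q[3]); yv/=np.linalg.norm(yv); print("ctr",ctr,"y axis",yv,np.degrees(np.arctan2(yv[1],yv[0])))
print("knob",onplane("top",438.5,204.5,70,C), "bodytop",onplane("top",434,207,46,C))
print("knob small",onplane("top",202,218,50,C))
E
```

```text
plate ((563.0548706054688, 20.048316955566406), (211.55426025390625, 94.81529998779297), 74.00690460205078) [ 272  160   77   48 2167]
[[631.7 104.1]
 [546.4 130. ]
 [488.7 -67.7]
 [575.2 -93.2]]
[np.float64(205.2), np.float64(89.2), np.float64(205.9), np.float64(90.3)]
ctr [560.48831943  18.29059107] y axis [0.27761408 0.96069268] 73.8821430251307
knob [ 495.31280926 -333.81705935   70.        ] bodytop [ 491.18001132 -328.64019697   46.        ]
knob small [457.37514603 317.07911602  50.        ]
```

```bash
python3 - <<'E'
from h import *
c,f,Rm,t=cam("wrist"); o=-Rm.T@t; s=r.get_state(); T=R.from_quat(s["tcp_rot"]).as_matrix()
print(c["fov_y"],f,"cam in tool",T.T@(o-s["tcp_pos"]),"axes in tool\n",(T.T@Rm.T).round(3),"T\n",T.round(3))
# plan: 16 rows moving to goal, rotating 0.487 about tool z in first 10 rows
p=np.array(s["tcp_pos"]); g=np.array([560,30,250.]); N=24; A=T.copy()
for i in range(N):
    dl=A.T@((g-p)/N); print(i,(dl/30).round(2)); 
    if i<10: A=A@R.from_rotvec([0,0,np.pi*0.0487]).as_matrix()
E
```

```text
65.84637022338678 308.8787942020512 cam in tool [  75.58109693   -0.83015052 -143.37008459] axes in tool
 [[-0.001 -0.956 -0.294]
 [ 1.    -0.001  0.   ]
 [-0.001 -0.294  0.956]] T
 [[-0.948  0.318 -0.   ]
 [ 0.318  0.948 -0.001]
 [ 0.    -0.001 -1.   ]]
0 [-0.72 -0.58 -0.03]
1 [-0.8  -0.46 -0.03]
2 [-0.87 -0.34 -0.03]
3 [-0.91 -0.2  -0.03]
4 [-0.93 -0.06 -0.03]
5 [-0.92  0.08 -0.03]
6 [-0.9   0.22 -0.03]
7 [-0.86  0.36 -0.03]
8 [-0.79  0.48 -0.03]
9 [-0.71  0.6  -0.03]
10 [-0.61  0.7  -0.03]
11 [-0.61  0.7  -0.03]
12 [-0.61  0.7  -0.03]
13 [-0.61  0.7  -0.03]
14 [-0.61  0.7  -0.03]
15 [-0.61  0.7  -0.03]
16 [-0.61  0.7  -0.03]
17 [-0.61  0.7  -0.03]
18 [-0.61  0.7  -0.03]
19 [-0.61  0.7  -0.03]
20 [-0.61  0.7  -0.03]
21 [-0.61  0.7  -0.03]
22 [-0.61  0.7  -0.03]
23 [-0.61  0.7  -0.03]
```

Request:
apply_moves(
  rows=[
    [-0.72,-0.58,-0.03,0,0,0.0487,-1],
    [-0.8,-0.46,-0.03,0,0,0.0487,-1],
    [-0.87,-0.34,-0.03,0,0,0.0487,-1],
    [-0.91,-0.2,-0.03,0,0,0.0487,-1],
    [-0.93,-0.06,-0.03,0,0,0.0487,-1],
    [-0.92,0.08,-0.03,0,0,0.0487,-1],
    [-0.9,0.22,-0.03,0,0,0.0487,-1],
    [-0.86,0.36,-0.03,0,0,0.0487,-1],
  ],
)

```text
time: 1.1
tcp_pos: [319.5, 404.1, 238.4]
tcp_rot: [0.701, 0.713, -0.0, -0.0]
contact_force: [0.2, 0.6, 0.4]
opening: 0.999
```

Request:
apply_moves(
  rows=[
    [-0.79,0.48,-0.03,0,0,0.0487,-1],
    [-0.71,0.6,-0.03,0,0,0.0487,-1],
    [-0.61,0.7,-0.03,0,0,0,-1],
    [-0.61,0.7,-0.03,0,0,0,-1],
    [-0.61,0.7,-0.03,0,0,0,-1],
    [-0.61,0.7,-0.03,0,0,0,-1],
    [-0.61,0.7,-0.03,0,0,0,-1],
    [-0.61,0.7,-0.03,0,0,0,-1],
  ],
)

```text
time: 2.1
tcp_pos: [439.8, 216.7, 245.6]
tcp_rot: [0.8, 0.6, -0.0, -0.0]
contact_force: [0.1, -0.8, 0.2]
opening: 0.999
```

Request:
apply_moves(
  rows=[
    [-0.61,0.7,-0.03,0,0,0,-1],
    [-0.61,0.7,-0.03,0,0,0,-1],
    [-0.61,0.7,-0.03,0,0,0,-1],
    [-0.61,0.7,-0.03,0,0,0,-1],
    [-0.61,0.7,-0.03,0,0,0,-1],
    [-0.61,0.7,-0.03,0,0,0,-1],
    [0,0,0,0,0,0,-1],
  ],
)

```text
time: 2.98
tcp_pos: [530.4, 75.7, 250.7]
tcp_rot: [0.8, 0.6, -0.0, -0.0]
contact_force: [-0.4, -0.2, 0.4]
opening: 1.0
```

```bash
python3 - <<'E'
from h import *
im,d,C=snap("wrist","w1"); s=r.get_state(); T=R.from_quat(s["tcp_rot"]).as_matrix(); print(s["time"],s["tcp_pos"],T.round(3),s["joint_positions"])
E
```

```text
3.025 [529.74051387  76.5307699  250.71428019] [[ 0.28   0.96  -0.001]
 [ 0.96  -0.28   0.   ]
 [-0.    -0.001 -1.   ]] [1.99500248e-02 3.43071291e-01 1.75301426e+00 2.16869016e-04
 1.04629886e+00 3.04151071e-01]
```

View pics/w1.png

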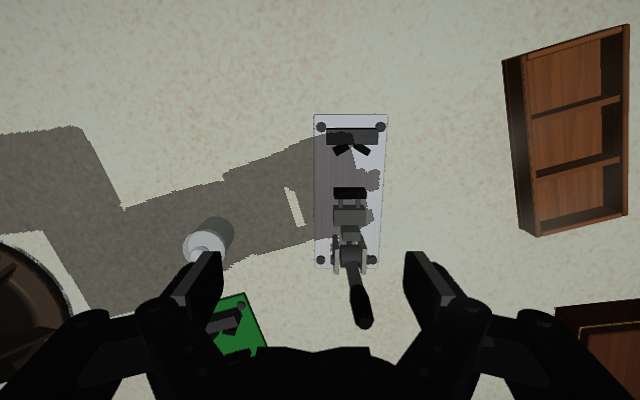

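The image shows the grey vise at (350,190) with the V at top (351,150), moving-jaw face at row ~188 and lever leaning to (362,315); the bottle is at (208,240).

```bash
python3 - <<'E'
from h import *
im=cv2.imread("pics/w1.png")
cv2.imwrite("pics/w1c.png",np.clip(cv2.resize(im[105:275,300:400],None,fx=5,fy=3.5,interpolation=cv2.INTER_CUBIC)*1.5,0,255).astype(np.uint8)) if 0 else None
cv2.imwrite("pics/w1c.png",np.clip(cv2.resize(im[105:225,300:400],None,fx=5,fy=5,interpolation=cv2.INTER_CUBIC)*1.8,0,255).astype(np.uint8))
C=cam("wrist")
for nm,u,v,z in [("TL",314,114,8),("TR",388,114,8),("BL",313,267,8),("BR",381,268,8),("s1",321,127,8),("s2",380,127,8),("s3",320,260,8),("s4",372,260,8),("faceL",333.5,188,30),("faceR",366,188,30)]: print(nm,onplane("wrist",u,v,z,C).round(1))
E
```

```text
TL [547.4 133.8   8. ]
TR [633.1 108.7   8. ]
BL [487.9 -65.3   8. ]
BR [579.2 -93.6   8. ]
s1 [551.3 116.7   8. ]
s2 [620.5  96.4   8. ]
s3 [500.3 -57.5   8. ]
s4 [569.9 -77.8   8. ]
faceL [546.  44.  30.]
faceR [584.1  32.9  30. ]
```

View pics/w1c.png

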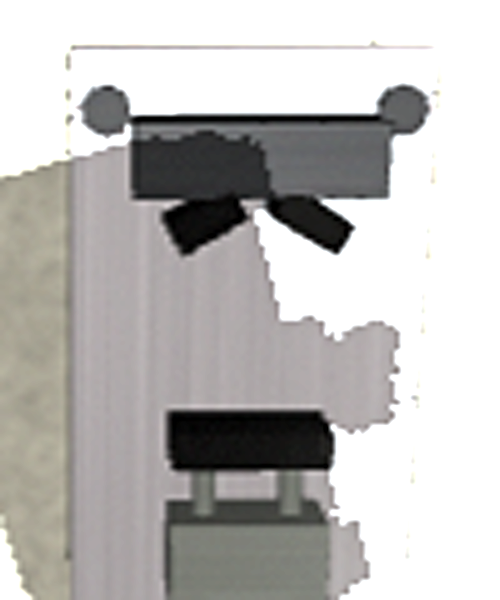

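```bash
python3 - <<'E'
from h import *
C=cam("wrist")
y=np.array([.281,.960]); x=np.array([.960,-.281]); o=np.array([560.5,19.45])
def q(nm,u,v,z,crop=1):
    if crop:u,v=300+u/5,105+v/5
    p=onplane("wrist",u,v,z,C)[:2]-o; print(nm,z,(p@x).round(1),(p@y).round(1))
for z in(8,12,30):
    q("face row410 L",168,410,z);q("face R",330,410,z)
q("faceTop468L",168,468,30);q("R",330,468,30)
for z in (8,30):
    q("Vtip L",183,255,z);q("Vtip R",332,255,z);q("V outerL",162,215,z);q("V outerR",353,228,z)
    q("V apex",258,205,z)
q("Vback top L",132,198,30);q("VbackR",388,198,30);q("Vback bottom L",132,117,8)
q("platetop",70,47,8);q("platetopR",433,47,8)
E
```

```text
face row410 L 8 -19.2 14.8
face R 8 22.7 14.8
face row410 L 12 -19.5 15.9
face R 12 22.0 15.9
face row410 L 30 -20.8 20.8
face R 30 18.8 20.8
faceTop468L 30 -20.5 5.9
R 30 19.6 5.9
Vtip L 8 -16.2 55.1
Vtip R 8 21.2 55.1
V outerL 8 -21.7 65.2
V outerR 8 26.1 61.9
V apex 8 2.1 67.6
Vtip L 30 -17.9 58.9
Vtip R 30 17.4 58.8
V outerL 30 -23.1 68.3
V outerR 30 22.0 65.2
V apex 30 -0.6 70.6
Vback top L 30 -30.2 72.3
VbackR 30 29.8 72.3
Vback bottom L 8 -29.5 89.1
platetop 8 -44.7 105.7
platetopR 8 43.0 105.6
```

Request:
apply_moves(
  rows=[
    [-0.98,0.214,0,0,0,0,-1],
    [-0.98,0.214,0,0,0,0,-1],
    [-0.98,0.214,0,0,0,0,-1],
    [-0.98,0.214,0,0,0,0,-1],
    [-0.98,0.214,0,0,0,0,-1],
    [-0.98,0.214,0,0,0,0,-1],
    [-0.98,0.214,0,0,0,0,-1],
    [-0.98,0.214,0,0,0,0,-1],
  ],
)

```text
time: 4.03
tcp_pos: [513.1, -163.2, 251.0]
tcp_rot: [0.8, 0.601, 0.0, -0.0]
contact_force: [0.3, 0.7, 0.2]
opening: 1.001
```

Request:
apply_moves(
  rows=[
    [-0.98,0.214,0.3,0,0,0,-1],
    [-0.98,0.214,0.6,0,0,0,-1],
    [-0.98,0.214,0.6,0,0,0,-1],
    [-0.98,0.214,0.5,0,0,0,-1],
    [0,0,0,0,0,0,-1],
    [0,0,0,0,0,0,-1],
  ],
)

```text
time: 4.78
tcp_pos: [505.4, -282.3, 191.3]
tcp_rot: [0.8, 0.6, 0.0, -0.0]
contact_force: [0.2, 0.0, 0.3]
opening: 0.998
```

```bash
python3 - <<'E'
from h import *
im,d,C=snap("wrist","w2"); s=r.get_state(); print(s["time"],s["tcp_pos"],s["tcp_rot"])
E
```

```text
4.825 [ 505.54307804 -282.21135649  191.55230341] [7.99483626e-01 6.00687855e-01 1.56542943e-04 8.79503815e-05]
```

View pics/w2.png

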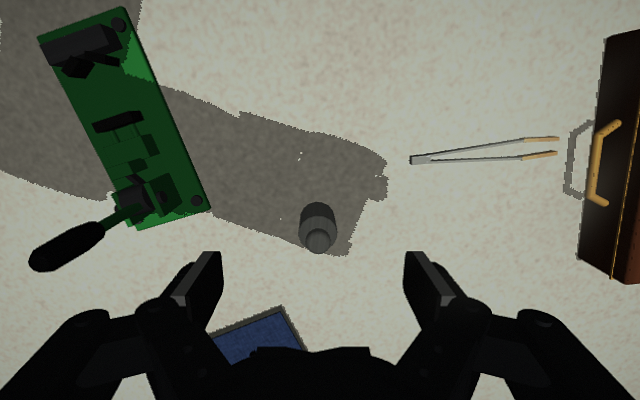

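The weight stands at (318,228), its knob top at (318.5,242), between the fingers' directions; the tweezers (480,150) and green vise are away from it.

```bash
python3 - <<'E'
from h import *
C=cam("wrist"); s=r.get_state(); T=R.from_quat(s["tcp_rot"]).as_matrix()
im=cv2.imread("pics/w2.png"); c=im[190:265,285:355]; g=cv2.cvtColor(c,cv2.COLOR_BGR2GRAY)
# body silhouette: dark, vs. shadowed counter
for row in (212,220,228,235,242,248): print(row, im[row,292:346,1].tolist())
for nm,u,v,z in [("knob",318.5,242,70),("knobL",306,242,66),("knobR",331,242,66),("bodyL46",299.5,225,46),("bodyR46",337,225,46),("base far",318,202,0)]:
    p=onplane("wrist",u,v,z,C); print(nm,p.round(1),(T.T@(p-s["tcp_pos"])).round(1))
E
```

```text
212 [95, 95, 97, 98, 97, 97, 95, 95, 97, 51, 31, 33, 35, 34, 36, 36, 37, 36, 36, 35, 38, 39, 38, 36, 36, 36, 37, 38, 39, 38, 37, 36, 37, 37, 34, 35, 37, 37, 36, 36, 32, 73, 95, 96, 92, 94, 96, 97, 96, 96, 95, 96, 96, 96]
220 [92, 92, 94, 96, 99, 102, 103, 87, 45, 33, 34, 34, 36, 53, 62, 67, 67, 65, 64, 65, 70, 70, 67, 66, 66, 65, 65, 66, 69, 69, 68, 67, 65, 68, 66, 62, 67, 66, 61, 41, 36, 37, 33, 69, 92, 94, 96, 98, 96, 95, 95, 97, 99, 95]
228 [102, 100, 98, 97, 96, 100, 83, 57, 61, 66, 63, 64, 65, 65, 66, 66, 66, 63, 65, 71, 69, 71, 70, 48, 45, 46, 46, 53, 55, 58, 67, 69, 69, 66, 63, 64, 69, 67, 68, 67, 68, 68, 68, 60, 45, 90, 101, 103, 104, 103, 101, 100, 99, 99]
235 [98, 98, 101, 102, 100, 97, 61, 60, 63, 62, 62, 64, 65, 66, 59, 38, 41, 47, 53, 61, 64, 64, 64, 67, 71, 70, 69, 71, 72, 69, 67, 65, 62, 59, 53, 43, 39, 55, 68, 68, 68, 68, 66, 68, 64, 93, 101, 101, 100, 98, 94, 94, 97, 98]
242 [92, 95, 95, 96, 96, 95, 98, 101, 79, 63, 62, 65, 66, 54, 50, 59, 63, 69, 74, 74, 72, 69, 71, 71, 69, 69, 72, 75, 73, 71, 73, 71, 73, 71, 70, 69, 68, 61, 61, 67, 68, 65, 78, 95, 99, 98, 98, 96, 97, 97, 98, 96, 95, 94]
248 [181, 181, 180, 180, 180, 179, 179, 182, 181, 173, 171, 171, 174, 108, 129, 79, 55, 65, 73, 72, 70, 70, 71, 69, 70, 72, 73, 73, 72, 71, 71, 74, 72, 69, 68, 66, 68, 93, 98, 98, 99, 99, 98, 98, 98, 97, 98, 97, 98, 99, 99, 99, 99, 99]
knob [ 495.8 -333.3   70. ] [-51.8   4.8 121.5]
knobL [ 483.9 -331.8   66. ] [-53.7  -7.  125.5]
knobR [ 506.8 -338.5   66. ] [-53.7  16.8 125.6]
bodyL46 [ 479.9 -321.    46. ] [-44.4 -13.9 145.5]
bodyR46 [ 516.1 -331.5   46. ] [-44.5  23.8 145.6]
base far [ 501.1 -317.4    0. ] [-35.1   5.4 191.5]
```

Request:
apply_moves(
  rows=[
    [-0.9,0.083,0.3,0,0,0,-1],
    [-0.9,0.084,0.4,0,0,0,-1],
    [0,0,0.9,0,0,0,-1],
    [0,0,0.9,0,0,0,-1],
    [0,0,0.9,0,0,0,-1],
    [0,0,0.9,0,0,0,-1],
    [0,0,0.6,0,0,0,-1],
    [0,0,0.4,0,0,0,-1],
  ],
)

```text
time: 5.82
tcp_pos: [495.4, -336.1, 31.8]
tcp_rot: [0.8, 0.601, 0.0, 0.0]
contact_force: [-0.4, -0.7, 0.8]
opening: 1.002
```

Request:
apply_moves(
  rows=[
    [0,0,0.4,0,0,0,-1],
    [0,0,0,0,0,0,-1],
    [0,0,0,0,0,0,-1],
  ],
)

```text
time: 6.2
tcp_pos: [495.2, -336.8, 20.5]
tcp_rot: [0.8, 0.6, 0.0, 0.0]
contact_force: [0.8, 0.1, 0.7]
opening: 1.001
```

```bash
python3 - <<'E'
from h import *
im,d,C=snap("wrist","w3"); s=r.get_state(); print(s["time"],s["tcp_pos"],s["contact_force"])
E
```

```text
6.25 [ 495.25388717 -336.77209723   20.60569532] [-0.23209183  0.6599113  -0.42353811]
```

View pics/w3.png

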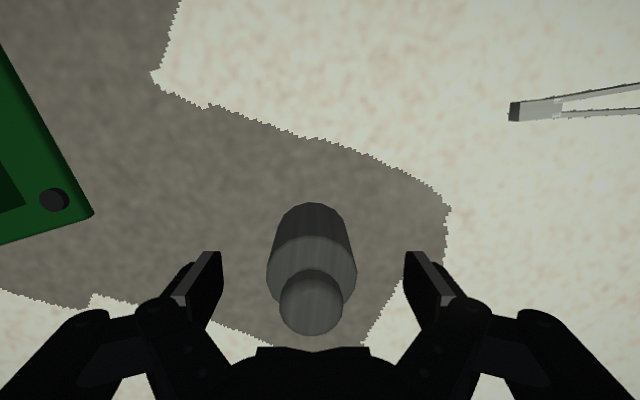

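The weight (311,270) stands centred between the fingers (pads at 213 and 413). Next I'll work out its offset in tool axes.

```bash
cat >> h.py <<'E'
def tool(u,v,z,C,s):
    T=R.from_quat(s["tcp_rot"]).as_matrix(); p=onplane("wrist",u,v,z,C); return (T.T@(p-s["tcp_pos"])).round(1)
E
python3 - <<'E'
from h import *
C=cam("wrist"); s=r.get_state()
for nm,u,v,z in [("body top front edge",311.5,236,46),("base front edge",311.5,203,0),("bodyL",267,270,46),("bodyR",357,270,46),("knobL",279,305,66),("knobR",344,305,66),("knob near",311.5,336,70),("knob front",311.5,270,62)]: print(nm,tool(u,v,z,C,s))
E
```

```text
body top front edge [ 20.8  -1.1 -25.4]
base front edge [20.1 -1.3 20.6]
bodyL [  4.9 -20.3 -25.4]
bodyR [  4.8  18.4 -25.4]
knobL [  2.  -13.2 -45.4]
knobR [  1.9  11.  -45.4]
knob near [ -8.5  -1.1 -49.4]
knob front [ 14.2  -1.1 -41.4]
```

Request:
apply_moves(
  rows=[
    [0.02,-0.035,0,0,0,0,0.2],
    [0,0,0,0,0,0,1],
    [0,0,0,0,0,0,1],
    [0,0,0,0,0,0,1],
    [0,0,0,0,0,0,1],
    [0,0,0,0,0,0,1],
  ],
  newtons=60,
)

```text
time: 7.0
tcp_pos: [494.5, -335.9, 20.7]
tcp_rot: [0.8, 0.6, 0.0, 0.0]
contact_force: [0.2, 0.9, 6.8]
opening: 0.449
```

Request:
apply_moves(
  rows=[
    [0,0,0,0,0,0,1],
    [0,0,-0.2,0,0,0,1],
    [0,0,-0.4,0,0,0,1],
    [0,0,-0.4,0,0,0,1],
    [0,0,0,0,0,0,1],
  ],
)

```text
time: 7.62
tcp_pos: [494.6, -336.0, 51.3]
tcp_rot: [0.8, 0.6, 0.0, 0.001]
contact_force: [-0.2, -0.4, -5.2]
opening: 0.45
```

```bash
python3 - <<'E'
from h import *
im,d,C=snap("wrist","w4"); s=r.get_state(); print(s["time"],s["tcp_pos"],s["contact_force"],s["opening"])
E
```

```text
7.675 [ 494.35012294 -335.85461129   50.68775597] [-0.21778101  0.58361532 -4.9625576 ] 0.44780588682719946
```

View pics/w4.png

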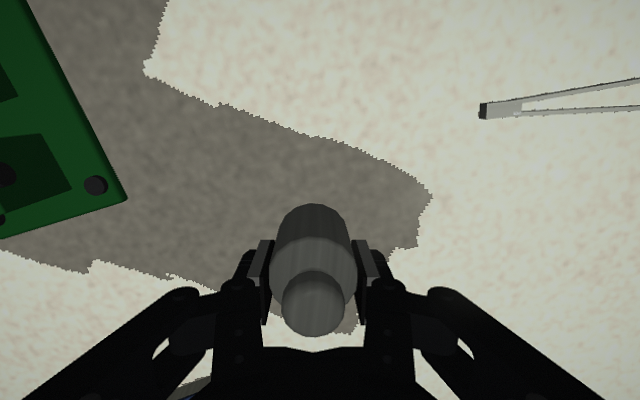

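Request:
apply_moves(
  rows=[
    [0.2,-0.02,-1,0,0,0,1],
    [0.6,-0.06,-1,0,0,0,1],
    [0.9,-0.08,-1,0,0,0,1],
    [0.9,-0.08,-1,0,0,0,1],
    [0.9,-0.08,-1,0,0,0,1],
    [0.9,-0.08,-0.8,0,0,0,1],
    [0.9,-0.08,-0.2,0,0,0,1],
    [0.9,-0.08,0,0,0,0,1],
  ],
)

```text
time: 8.68
tcp_pos: [530.0, -151.5, 230.4]
tcp_rot: [0.8, 0.6, 0.0, 0.0]
contact_force: [-0.0, 1.0, -4.3]
opening: 0.447
```

Request:
apply_moves(
  rows=[
    [0.9,-0.08,0,0,0,0,1],
    [0.9,-0.08,0,0,0,0,1],
    [0.9,-0.08,0,0,0,0,1],
    [0.9,-0.08,0,0,0,0,1],
    [0.9,-0.08,0,0,0,0,1],
    [0.9,-0.08,0,0,0,0,1],
    [0.9,-0.08,0,0,0,0,1],
    [0,0,0,0,0,0,1],
  ],
)

```text
time: 9.68
tcp_pos: [566.4, 35.2, 229.6]
tcp_rot: [0.799, 0.601, -0.0, -0.0]
contact_force: [-0.3, -0.6, -5.3]
opening: 0.45
```

```bash
python3 - <<'E'
from h import *
s=r.get_state(); T=R.from_quat(s["tcp_rot"]).as_matrix(); print(s["time"],s["tcp_pos"],s["contact_force"],s["opening"])
print((T.T@(np.array([572.1,59.0,28.6])-s["tcp_pos"])/30).round(3),T.round(4))
E
```

```text
9.675 [566.44869969  35.18327359 229.55717283] [-0.27705013 -0.55967687 -5.33378092] 0.4500013108092692
[ 0.815 -0.033  6.699] [[ 2.772e-01  9.608e-01 -9.000e-04]
 [ 9.608e-01 -2.772e-01  3.000e-04]
 [ 1.000e-04 -1.000e-03 -1.000e+00]]
```

Request:
apply_moves(
  rows=[
    [0.8,-0.033,0,0,0,0,1],
    [0,0,0.8,0,0,0,1],
    [0,0,0.9,0,0,0,1],
    [0,0,0.9,0,0,0,1],
    [0,0,0.9,0,0,0,1],
    [0,0,0.9,0,0,0,1],
    [0,0,0.6,0,0,0,1],
    [0,0,0,0,0,0,1],
  ],
)

```text
time: 10.68
tcp_pos: [571.6, 56.4, 78.8]
tcp_rot: [0.8, 0.6, -0.001, -0.001]
contact_force: [0.1, -1.0, -4.9]
opening: 0.445
```

```bash
python3 - <<'E'
from h import *
im,d,C=snap("wrist","w5"); s=r.get_state(); print(s["time"],s["tcp_pos"],s["contact_force"],s["opening"])
E
```

```text
10.725 [572.17436277  56.55818254  79.84370108] [-0.52764997  0.72707299 -4.10692563] 0.4448284189175613
```

View pics/w5.png

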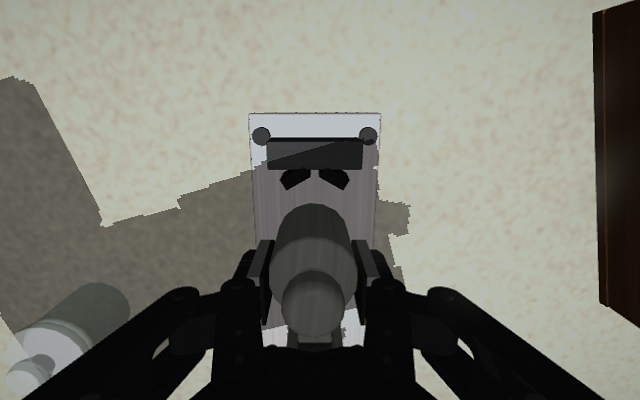

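```bash
python3 - <<'E'
from h import *
C=cam("wrist"); s=r.get_state()
for nm,u,v,z in [("tipL",288,190,30),("tipR",341,190,30),("innerL",311,179,30),("innerR",318,179,30),("s1",261,136,8),("s2",368,136,8),("backL",267,169,30),("backR",363,168,30),("plateL",249,114,8),("plateR",381,114,8),("weight front edge bottom",314,204,s["tcp_pos"][2]-20.6)]: print(nm,tool(u,v,z,C,s))
E
```

```text
tipL [ 19.3 -16.6  49.9]
tipR [19.3 17.8 49.8]
innerL [26.7 -1.7 49.8]
innerR [26.7  2.8 49.8]
s1 [ 51.7 -36.1  71.9]
s2 [51.6 37.4 71.8]
backL [ 33.3 -29.7  49.9]
backR [33.9 31.4 49.8]
plateL [ 66.3 -43.4  71.9]
plateR [66.2 45.4 71.8]
weight front edge bottom [19.5  0.1 20.6]
```

Request:
apply_moves(
  rows=[
    [0.06,0.025,0,0,0,0,1],
    [0,0,0.4,0,0,0,1],
    [0,0,0.5,0,0,0,1],
    [0,0,0.35,0,0,0,1],
    [0,0,0.2,0,0,0,1],
    [0,0,0.1,0,0,0,1],
    [0,0,0,0,0,0,1],
  ],
)

```text
time: 11.6
tcp_pos: [573.6, 58.6, 33.5]
tcp_rot: [0.8, 0.6, 0.0, -0.0]
contact_force: [-0.8, 1.0, -5.2]
opening: 0.445
```

Request:
apply_moves(
  rows=[
    [0,0,0.05,0,0,0,1],
    [0,0,0.04,0,0,0,1],
    [0,0,0,0,0,0,1],
  ],
)

```text
time: 11.98
tcp_pos: [573.6, 58.6, 30.9]
tcp_rot: [0.8, 0.6, 0.0, -0.0]
contact_force: [0.2, 0.4, -4.1]
opening: 0.444
```

Request:
apply_moves(
  rows=[
    [0,0,0.03,0,0,0,1],
    [0,0,0.03,0,0,0,1],
    [0,0,0,0,0,0,1],
  ],
)

```text
time: 12.35
tcp_pos: [573.6, 58.6, 29.0]
tcp_rot: [0.8, 0.6, -0.0, -0.0]
contact_force: [-0.1, -0.3, -5.2]
opening: 0.444
```

Request:
apply_moves(
  rows=[
    [0,0,0.02,0,0,0,1],
    [0,0,0.01,0,0,0,1],
    [0,0,0,0,0,0,1],
  ],
)

```text
time: 12.72
tcp_pos: [573.7, 58.6, 28.7]
tcp_rot: [0.8, 0.6, 0.0, 0.0]
contact_force: [-1.8, -0.5, 6.1]
opening: 0.444
```

Request:
apply_moves(
  rows=[
    [0,0,0,0,0,0,-0.1],
    [0,0,0,0,0,0,-0.3],
    [0,0,0,0,0,0,-0.7],
    [0,0,0,0,0,0,-1],
    [0,0,0,0,0,0,-1],
  ],
)

```text
time: 13.35
tcp_pos: [573.6, 58.6, 28.2]
tcp_rot: [0.8, 0.6, 0.0, 0.0]
contact_force: [-0.4, 0.0, 0.7]
opening: 1.0
```

```bash
python3 - <<'E'
from h import *
im,d,C=snap("wrist","w6"); s=r.get_state(); print(s["time"],s["tcp_pos"],s["contact_force"],s["opening"])
E
```

```text
13.4 [573.61112372  58.60793775  28.17731105] [-0.14602635  0.03488479 -1.00921995] 1.0021507829561698
```

View pics/w6.png

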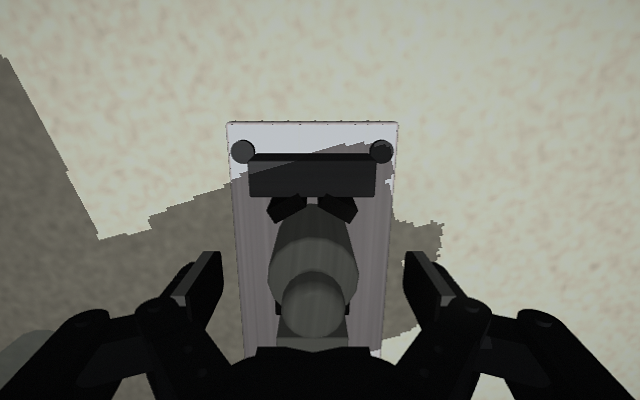

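The weight stands alone and upright between the jaws at (313,275), touching neither pad. Next: lift off, shut the fingers and approach the lever.

Request:
apply_moves(
  rows=[
    [0,0,-0.4,0,0,0,-1],
    [0,0,-0.9,0,0,0,-1],
    [0,0,-0.9,0,0,0,-1],
    [0,0,-0.9,0,0,0,0.5],
    [0,0,-0.9,0,0,0,1],
    [-0.3,0,0,0,0,0,1],
    [-0.6,0,0,0,0,0,1],
    [-0.6,0,0,0,0,0,1],
  ],
)

```text
time: 14.4
tcp_pos: [560.2, 14.1, 147.4]
tcp_rot: [0.8, 0.6, -0.001, -0.001]
contact_force: [-0.2, -0.3, 0.8]
opening: 0.002
```

```bash
python3 - <<'E'
from h import *
im,d,C=snap("wrist","w7"); s=r.get_state(); print(s["time"],s["tcp_pos"],s["contact_force"],s["opening"])
T=R.from_quat(s["tcp_rot"]).as_matrix(); o=np.array([573.4,58.4,0]); yv=np.array([.281,.96,0])
piv=o-110*yv; piv[2]=46; print("pivot in tool",(T.T@(piv-s["tcp_pos"])).round(1), "px of grip top", proj("wrist",piv+[0,0,118],C).round(0), "grip mid",proj("wrist",piv+[0,0,92],C).round(0))
E
```

```text
14.45 [559.77834599  12.4552578  147.39333676] [ 1.07879288 -1.64748337  0.20474633] 0.0035840396369653934
pivot in tool [-62.    0.3 101.4] px of grip top [314. 378.] grip mid [314. 341.]
```

View pics/w7.png

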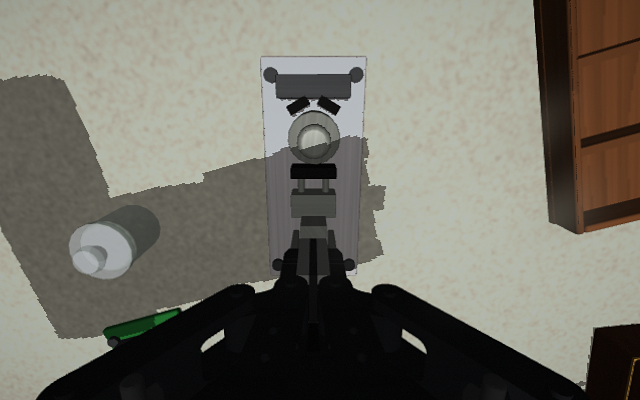

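The weight stands free at (314,140) between the jaws, and the shut fingers are ahead of the lever. Next I push the lever along its arc.

Request:
apply_moves(
  rows=[
    [-0.6,0,0.02,0,0,0,1],
    [-0.6,0,0,0,0,0,1],
    [-0.57,0,0.04,0,0,0,1],
    [-0.57,0,0.05,0,0,0,1],
    [-0.47,0,0.16,0,0,0,1],
    [-0.47,0,0.18,0,0,0,1],
  ],
)

```text
time: 15.2
tcp_pos: [533.9, -79.8, 135.6]
tcp_rot: [0.8, 0.6, 0.001, 0.001]
contact_force: [1.1, 6.5, 6.9]
opening: -0.001
```

```bash
python3 - <<'E'
from h import *
s=r.get_state(); print(s["time"],s["tcp_pos"],s["contact_force"],s["opening"])
T=R.from_quat(s["tcp_rot"]).as_matrix(); piv=np.array([542.5,-47.2,46]); print("tcp rel pivot",-(T.T@(piv-s["tcp_pos"])).round(1),"F tool",T.T@s["contact_force"])
E
```

```text
15.2 [533.89329852 -79.81121208 135.57784445] [1.07380576 6.51520206 6.91493959] -0.0007121498463507261
tcp rel pivot [-33.6   1.1 -89.6] F tool [ 6.56216998 -0.77501354 -6.91046926]
```

Request:
apply_moves(
  rows=[
    [-0.4,0,0.3,0,0,0,1],
    [-0.4,0,0.3,0,0,0,1],
    [-0.21,0,0.26,0,0,0,1],
    [-0.21,0,0.26,0,0,0,1],
    [-0.17,0,0.3,0,0,0,1],
    [-0.15,0,0.32,0,0,0,1],
    [0,0,0,0,0,0,1],
  ],
)

```text
time: 16.08
tcp_pos: [520.1, -123.6, 81.5]
tcp_rot: [0.8, 0.6, -0.0, -0.001]
contact_force: [-0.5, -0.6, 0.2]
opening: -0.001
```

```bash
python3 - <<'E'
from h import *
s=r.get_state(); print(s["time"],s["tcp_pos"],s["contact_force"],s["opening"])
T=R.from_quat(s["tcp_rot"]).as_matrix(); piv=np.array([542.5,-47.2,46]); print("tcp rel pivot",-(T.T@(piv-s["tcp_pos"])).round(1),"F tool",T.T@s["contact_force"])
E
```

```text
16.075 [ 520.11379318 -123.55292783   81.51775461] [-0.49039833 -0.59461992  0.15801003] -0.0007359057914772762
tcp rel pivot [-79.6  -0.2 -35.5] F tool [-0.70794506 -0.30496535 -0.15760861]
```

Request:
apply_moves(
  rows=[
    [0.05,0,-0.8,0,0,0,1],
    [0,0,-1,0,0,0,1],
    [0,0,-1,0,0,0,0],
    [0,0,-1,0,0,0,-1],
    [0.6,0,-1,0,0,0,-1],
    [0.9,0,-0.5,0,0,0,-1],
    [0.9,0,0,0,0,0,-1],
    [0.9,0,0,0,0,0,-1],
  ],
)

```text
time: 17.08
tcp_pos: [548.9, -25.9, 241.9]
tcp_rot: [0.8, 0.6, 0.0, 0.0]
contact_force: [0.3, -0.1, 0.3]
opening: 1.002
```

Request:
apply_moves(
  rows=[
    [0.9,0,0,0,0,0,-1],
    [0.9,0,0,0,0,0,-1],
    [0,0,0,0,0,0,-1],
  ],
)

```text
time: 17.45
tcp_pos: [563.9, 26.3, 241.5]
tcp_rot: [0.799, 0.601, 0.0, -0.0]
contact_force: [0.8, 0.4, -1.2]
opening: 1.003
```

```bash
python3 - <<'E'
from h import *
w,_,C=snap("wrist","w8"); sc,_,S=snap("scene","s8"); tp,_,_=snap("top","t8"); s=r.get_state(); print(s["time"],s["tcp_pos"],s["contact_force"])
o=np.zeros((600,800,3),np.uint8); o[:400,:640]=w
o[:,0:0]=0
a=cv2.resize(sc[150:270,260:350],None,fx=2.5,fy=2.5); b=cv2.resize(tp[150:230,180:460],None,fx=2,fy=2)
o[400:560,:560]=b; o[300:600,575:800]=a
cv2.imwrite("pics/final.png",np.clip(o[...,::-1]*1.5,0,255).astype(np.uint8))
# did others move?
for n,i0,i1 in(("top",cv2.imread("pics/top0.png"),tp[...,::-1]),("scene",cv2.imread("pics/scene0.png"),sc[...,::-1])):
    df=cv2.absdiff(cv2.GaussianBlur(i0,(5,5),0),cv2.GaussianBlur(np.ascontiguousarray(i1),(5,5),0)).max(2)
    R_={"top":dict(small=(192,216,206,230),bal=(182,235,115,147),bottle=(300,322,236,260),tweez=(412,432,118,172)),"scene":dict(small=(415,436,272,298),bal=(293,364,315,386),bottle=(356,380,180,212),tweez=(188,245,174,194))}[n]
    for k,(a,b,c,d) in R_.items(): print(n,k,df[c:d,a:b].max(),df[c:d,a:b].mean().round(1))
E
```

```text
17.6 [563.55478873  24.45663339 241.50017467] [0.9551387  0.43473472 0.35088765]
top small 36 31.3
top bal 38 28.0
top bottle 88 80.2
top tweez 38 34.3
scene small 10 7.4
scene bal 10 7.6
scene bottle 47 18.4
scene tweez 10 8.5
```

View pics/final.png

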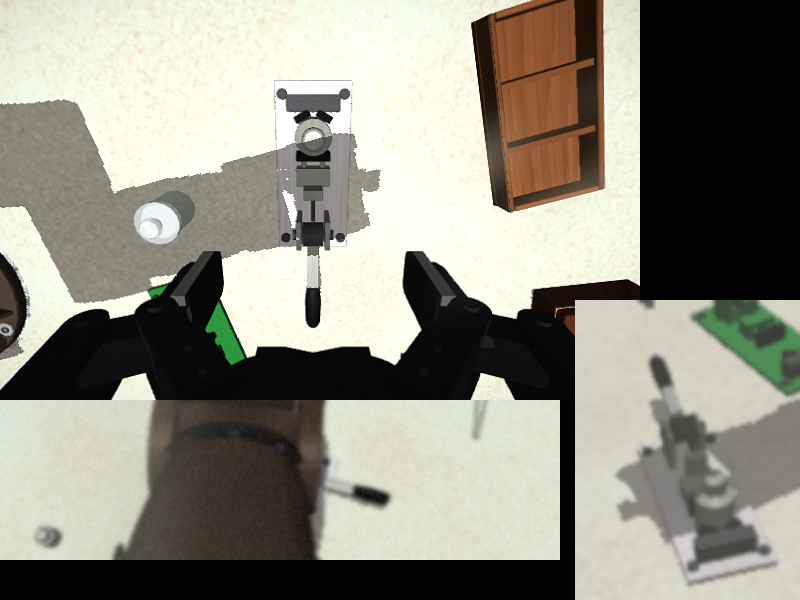

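The final view shows the lever folded out along -y (grip end (313,326)) and the weight upright in the V with the jaw against it (314,137). As a last numeric check I'll compare the grip end with its predicted position, then hand in.

```bash
python3 - <<'E'
from h import *
C=cam("wrist"); piv=np.array([542.5,-47.2,46]); y=np.array([.281,.96,0])
for a in(1.0,1.15,1.3,1.45): print(a,proj("wrist",piv-118*np.sin(a)*y+[0,0,118*np.cos(a)],C).round(0))
z=cv2.imread("pics/t8.png"); z0=cv2.imread("pics/top0.png")
for n,(a,b,c,d) in dict(small=(192,216,206,230),bal=(182,235,115,147),tweez=(412,432,118,172)).items():
    m=cv2.matchTemplate(z,z0[c:d,a:b],cv2.TM_CCOEFF_NORMED); _,v,_,l=cv2.minMaxLoc(m); print(n,v,l,(a,c))
z=cv2.imread("pics/s8.png"); z0=cv2.imread("pics/scene0.png"); a,b,c,d=356,380,180,212
_,v,_,l=cv2.minMaxLoc(cv2.matchTemplate(z,z0[c:d,a:b],cv2.TM_CCOEFF_NORMED)); print("bottle",v,l,(a,c))
s=r.get_state(); print(s["time"],s["contact_force"]); print(r.close_job())
E
```

```text
1.0 [313. 341.]
1.15 [313. 337.]
1.3 [313. 331.]
1.45 [313. 323.]
small 0.9908066391944885 (192, 206) (192, 206)
bal 0.9890024065971375 (182, 115) (182, 115)
tweez 0.9754152297973633 (412, 118) (412, 118)
bottle 0.720689058303833 (293, 179) (356, 180)
17.6 [0.9551387  0.43473472 0.35088765]
the job is handed in; nothing more can be done
None
```

```bash
python3 - <<'E'
from h import *
print("bottle top before",onplane("top",311,247,74).round(0)," after",onplane("wrist",149,228,74).round(0))
E
```

```text
the job is handed in; nothing more can be done
```

I stood the larger weight upright between the vise jaws, released it, pushed the lever over its high point, moved the arm clear, and handed the job in at 17.6 s.

**What went as planned**
- **Lift and placing:** I gripped the weight by its body, and the wrist showed about 5 N when it was lifted. I lowered it slowly until it touched the plate at about 6 N, then opened the fingers.
- **Lever:** The push force rose to about 9.5 N, then dropped to zero.
- **Final view:** The weight stands upright in the V with the moving jaw against it. The grip end is at row 326, against 323 predicted for fully closed (1.45 rad) and 331 for 1.3 rad. That is within measuring error of fully closed.
- **Robot:** It is about 240 mm up, with fingers open and no contact force.

**Objects to be left alone**
- **Smaller weight, balance and tweezers:** Each matched its original position in the top camera image (correlation 0.98–0.99, same pixels).
- **Bottle:** This check failed. The scene-camera match was poor (0.72, at the wrong place), probably because of the robot's shadow, and the arm hid the bottle from the top camera. A further check after handing in was refused. The last wrist view shows it standing, and nothing in the logged moves or forces suggests contact, but I have no measurement that it did not move.

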